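Dress the free-turning display spinner

TASK

The round wooden display spinner already faces the window and turns at the slightest touch, so fill it without turning it. Take the small green cup off the sloping stand and stand it upright on the middle of the green spot, and stand the speckled mug on the middle of the white spot with its handle pointing outward along the white bar; let go of each only when it is standing upright on the disc. Leave the other pottery and things where they are.

Things in the scene. Friction and masses are not known exactly. Their poses are not given: they have to be found in the camera images.
- spinner: fixed foot of the display spinner: dark steel, 170 mm wide; origin under its centre on the worktop, on the spinner's upright axis
- disc (a joint): angle of the spinner's disc about its upright axis, rad, counterclockwise from above positive. The disc is plain beech, 240 mm wide, 14 mm thick, its flat top 32 mm above the worktop, on an almost frictionless bearing (inertia about 0.004 kg m2, drag under 0.005 N m); it coasts when nudged
- green_spot (a point): centre of the green painted spot (41 mm wide, flat) on the disc's top, 72 mm from the axis; z up, x as white_spot
- white_spot (a point): centre of the white painted spot (62 mm wide, flat) on the disc's top, 60 mm from the axis; z up, x points from here to the disc's axis; the white bar runs out from the spot along -x to the disc's edge
- stud (a point): flush brass stud on the disc's top, 110 mm from the axis, across the axis from the white spot; it shows whether the disc has turned
- stand: fixed sloping wooden stand, 90 mm wide, about 90 mm deep and 79 mm tall; its board (90x90 mm) slopes at 30 degrees, down towards -x of its own frame (the robot's side), with a 60 mm wide, 11 mm high lip across the low edge; origin under its middle on the worktop; the middle of the board's face is 56 mm above the origin
- cup_green: small dark green stoneware cup, 40 mm wide, 35 mm tall, foot 36 mm wide, wall about 4 mm, 25 to 50 g, no handle; stands on the sloping board against the lip, so leans 30 degrees towards the robot; origin at the centre of its underside, z along its axis out of its mouth
- mug_speck: sand-coloured speckled mug with one handle, 59 mm tall, 70 to 130 g; round body 63 mm wide, foot 56 mm; origin at the underside, 9.3 mm from the body's axis towards the handle; z up, handle towards its own -y, handle's outside 41 mm from the origin; stands on the worktop
- mug_foot (a point): centre of the round foot of the speckled mug, on the body's axis at its underside; axes as the mug's
- mug_handle (a point): middle of the mug's handle, 45 mm out from the body's axis and 33 mm up
- cup_terra: bystander: terracotta beaker, 45 mm wide, 45 tall; origin at the underside
- cup_rust: bystander: grey and rust cup, 43 mm wide, 51 tall; origin at the underside
- bowl_clay: bystander: small terracotta bowl, 71 mm wide, 27 tall; origin at the underside
- bowl_teal: bystander: teal bowl, 76 mm wide, 41 tall; origin at the underside
- tumbler_deep: bystander: deep teal tumbler, 66 mm wide, 63 tall; origin at the underside
- flagon: bystander: teal flagon with cork and side handle, 72x87x126 mm; origin at the underside
- tag_stack: bystander: banded stack of brown price tags, 36x48x12 mm; origin at the underside
- dotted_ball: bystander: white ball with black dots and a flat foot, 47 mm; origin at the underside
Things that resemble listed ones, but are neither listed nor needed, are in the scene too. What is shaped like the cup_green but purple or turquoise is not meant.

How it is judged (in metres and radians):
At the end, for the whole second after the job is handed in: Green cup upright on the disc within 10 mm of the green spot's centre; mug upright on the disc within 10 mm of the white spot's centre, handle outward within 12 degrees of the bar; both at rest; disc at rest, its stud within 12 mm (about 6 degrees) of its start (horizontal distance between cup_green and green_spot below 0.01 m and angle between each of cup_green, mug_speck's own z axis and vertical below 0.1 rad and z of cup_green in the frame of green_spot between -0.004 and 0.004 m and horizontal distance between mug_foot and white_spot below 0.01 m and z of mug_foot in the frame of white_spot between -0.004 and 0.004 m and angle between the y axis of mug_speck and the x axis of white_spot, either way round below 0.22 rad and x of mug_handle in the frame of white_spot below -0.03 m and distance of stud from where it was at the start of the episode below 0.012 m and velocity of joint disc between -0.05 and 0.05 rad/s and linear speed of each of cup_green, mug_speck below 0.02 m/s); the robot touches nothing.
It fails at once if the disc turned by more than about 6 degrees (its stud moved more than 12 mm) (distance of stud from where it was at the start of the episode above 0.012 m).
It fails at once if the green cup, off its stand, let go while tilted more than 12 degrees or more than 6 mm above the disc's top (contact force between the fingers and cup_green below 0.02 N and horizontal distance between cup_green and stand above 0.09 m and (angle between cup_green's own z axis and vertical above 0.21 rad or z of cup_green in the frame of green_spot above 0.006 m)).
It fails at once if the speckled mug let go while tilted more than 12 degrees or more than 6 mm above the disc's top (contact force between the fingers and mug_speck below 0.02 N and (angle between mug_speck's own z axis and vertical above 0.21 rad or z of mug_foot in the frame of white_spot above 0.006 m)).
It fails at once if a bystander moved more than 30 mm (distance of any of cup_terra, cup_rust, bowl_clay, bowl_teal, tumbler_deep, flagon, tag_stack, dotted_ball from where it was at the start of the episode above 0.03 m).
It also fails if it takes over 72 s, if anything falls off the work surface, if the arm or the gripper's body presses on something with over 40 N, if the wrist force passes 120 N, or if a joint passes its speed limit or range.

ROBOT

A 6-joint arm with a two-finger parallel gripper is mounted at the origin on a cart in front of the work surface, level with it; the furniture and walls round the work are solid. World frame = base frame: x ahead of the robot, y to its left, z up, the work surface at z = 0. Lengths are in m, angles in degrees, forces in N, time in s.
With the tool pointing down it reaches from about 0.3 to 0.75 m from the base axis. Payload 8.5 kg.
Tool frame: the origin (TCP) lies at the very end of the fingers, on their centre line; the grasp point (between the pads) lies 19 mm behind it (env.hold_point_z is the distance from the TCP to the grasp point, in m); z points along the fingers, y is the line along which they close (so a half turn about z gives the same grasp; the last joint's range is limited). The gripper opens to 85 mm and grips with 20 to 120 N. Pads are 22 mm wide; open, the fingers measure 114 mm over their backs; the gripper's body (76 mm by 85 mm) begins 54 mm behind the grasp point. The pads swing forward as they close: fully open they stand 13 mm farther back than shut.
Start: joints at [52.924, 21.807, 74.336, -0, 83.858, -12.336], TCP at [0.23, 0.5, 0.231] pointing down, gripper open.
Joint ranges: [-178.18, 178.18], [-50.72, 133.34], [12.68, 142.11], [-81.47, 261.47], [9.98, 163.14], [-165.26, 165.26]. Speed limits (degrees/s): [136.94, 136.94, 180, 180, 180, 180].

INTERFACE

Orientations are given as a 3x3 rotation matrix whose columns are the frame's x, y, z axes.
In Python, from rig import env, optics gives the robot as it stands.
- The arm moves only by the shell command python3 -m jog 'ROWS' [OPENING] [FORCE]. ROWS is JSON, a list of rows, each an object with "linear": the shift along the tool's x, y, z in units of 40 mm (1.0 is 40 mm), a list of three; "roll": the turn about the tool's z in units of 5 degrees (1.0 is 5 degrees). A call has 1 to 12 rows; each row shifts and turns the commanded pose from where the row before left it, along the tool's axes as they then stand; what a row does not reach is not made up. A row lasts 1/12 s, in which the tool goes at most 41.7 mm and 7.16 degrees, less where a joint would pass 70% of its speed; a pose out of reach is approached as far as the arm can. A call is refused whole if a number of a shift passes 1 or a number of a turn 1, either way. A call with a gripper value outside its range is refused whole. OPENING is the opening, from -1 (shut) to 1 (fully open), set as the call begins (- or left out, the last holds). The fingers move at their own pace and stop on an object; FORCE is the grip in N (left out, the last holds). Time passes only in rows, so rows that do not move let the fingers close. It gives the time, the measured TCP pose, the force, the opening and the grip force at its end, in the units of the state.
- env.observe(): the state, without advancing time (a new reading comes with each control period).
- optics.get_image(name): name is "scene" or "top" or "wrist"; returns the picture (480x640x3 uint8, red, green, blue); there is no depth.
- optics.calibration(name): a dict with "fov_y" (degrees; the focal length in pixels is half the picture's height over the tangent of half this angle, whatever the lens; pixels are square), "cx", "cy" (the principal point, pixels), "T" (4x4, takes a point from camera to world coordinates). Camera axes: x right, y down, z forward; pixel columns grow to the right and rows downward; lengths in m; the calibration is good to about 2 mm. The wrist camera is an equidistant fisheye: a pixel r from the principal point sees the ray r / f radians off the axis. A picture is of the moment at which its call begins: read the wrist's pose just before it. calibration takes no time and is no camera call; for the wrist camera it gives the pose at the moment of the call.
- env.close_job(): hands the job in; it is judged then, once.
The state is a dict: "time_s": time; "q": joint angles; "qvel": joint speeds; "joint_efforts": joint torques, N m; "position": TCP position; "tool_rot": TCP orientation; "ft_force": force on the tool from outside, world axes, zero at the start; "wrist_torque": the same for the moment, N m; "grip_width": finger opening in m; "gripper_force": force on a finger pad.
Only numpy, scipy, OpenCV 4.12 (cv2) and the standard library are available. Lean on these libraries where they do the work, as an engineer would, in place of code of your own. Each camera call takes 0.05 s, during which the arm holds its last target. There are 200 camera calls.

## Working session

There is one attempt and no reset: what is moved stays moved. The work goes in short steps, Python scripts to look and compute and a shell command to move; the robot and the scene stay as the last step left them, time stands still between calls to the robot, and variables do not carry over. Pictures are saved under pics/ and viewed, at most 10 in all, crops included, and the job is handed in when it is done.

```bash
ls; mkdir -p pics
python3 - <<'E'
from rig import env, optics
import cv2, numpy as np
s=env.observe(); print(s['position'],np.round(s['tool_rot'],3).tolist(),s['grip_width'],env.hold_point_z)
for n in('scene','top','wrist'):
    im=optics.get_image(n); cv2.imwrite(f'pics/{n}0.png',im[:,:,::-1]); c=optics.calibration(n); print(n,c['fov_y'],c['cx'],c['cy'],np.round(c['T'],3).tolist())
E
```

```text
pics
[0.22999501 0.49926751 0.23069934] [[-0.908, 0.419, -0.001], [0.419, 0.908, -0.001], [0.0, -0.001, -1.0]] 0.08542048067398758 0.0187
scene 56.9122927246217 318.7662888866885 239.48256611656214 [[0.864, -0.328, 0.383, 0.078], [-0.504, -0.527, 0.685, -0.831], [-0.023, -0.784, -0.62, 0.817], [0.0, 0.0, 0.0, 1.0]]
top 51.680525595778064 311.0816908649406 247.40796258862275 [[-0.027, -0.986, 0.166, 0.318], [-1.0, 0.027, -0.003, 0.008], [-0.002, -0.166, -0.986, 1.597], [0.0, 0.0, 0.0, 1.0]]
wrist 65.70646984690485 318.51197964147366 244.9111335512562 [[0.419, 0.87, 0.26, 0.163], [0.908, -0.402, -0.12, 0.531], [0.0, 0.286, -0.958, 0.373], [0.0, 0.0, 0.0, 1.0]]
```

View pics/scene0.png

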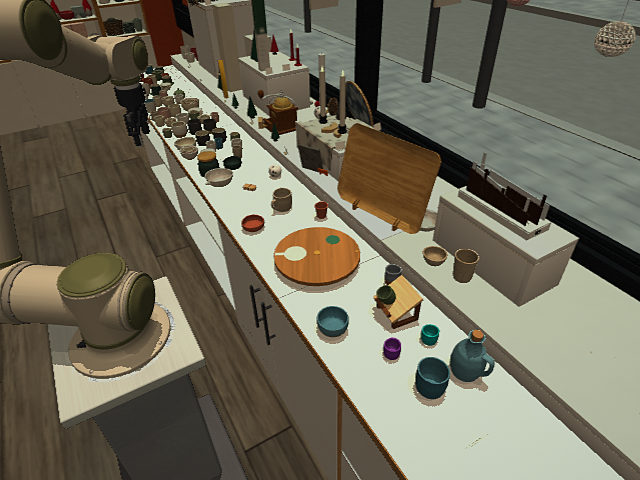

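View pics/top0.png

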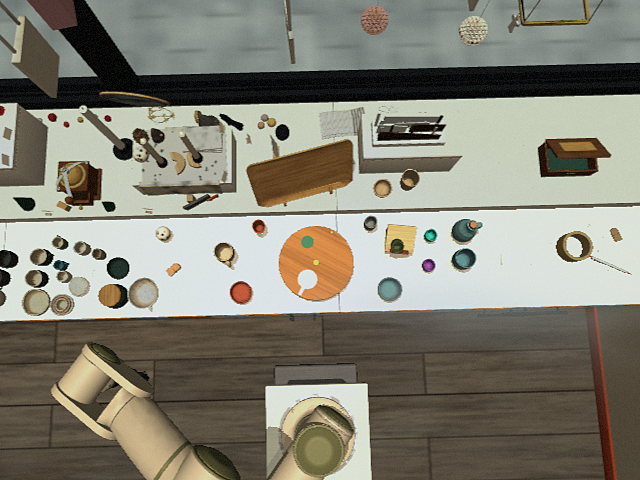

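The scene view shows the disc at (317,255), the stand with a dark green cup at (386,295), the purple look-alike at (392,348), the turquoise one at (429,334) and a handled mug at (282,200). In the top view the disc is at (316,263), the white spot at (307,279), the green spot at (307,242), the stand at (400,240) and the mug at (226,252).

Cup candidates are purple (392,348), turquoise (429,334) and dark green on the sloping stand (386,295); the last fits the description. I'll confirm it in a crop.

```bash
cat > h.py <<'E'
from rig import env, optics
import cv2, numpy as np
def ray(c,fish,u,v):
    f=240/np.tan(np.radians(c['fov_y']/2)); x=(u-c['cx'])/f; y=(v-c['cy'])/f
    if fish:
        r=np.hypot(x,y); k=np.sin(r)/max(r,1e-9); d=np.array([x*k,y*k,np.cos(r)])
    else: d=np.array([x,y,1.])
    T=np.array(c['T']); return T[:3,3], T[:3,:3]@d
def pt(c,fish,u,v,z):
    o,d=ray(c,fish,u,v); return (o+d*(z-o[2])/d[2])
def proj(c,fish,p):
    T=np.array(c['T']); q=T[:3,:3].T@(np.array(p)-T[:3,3]); f=240/np.tan(np.radians(c['fov_y']/2))
    if fish:
        t=np.arctan2(np.hypot(q[0],q[1]),q[2])/np.hypot(q[0],q[1]); return np.array([c['cx']+f*t*q[0],c['cy']+f*t*q[1]])
    return np.array([c['cx']+f*q[0]/q[2],c['cy']+f*q[1]/q[2]])
E
python3 - <<'E'
from h import *
c=optics.calibration('top')
for n,u,v,z in[('disc',316,263,.032),('white',307,279,.032),('green',307,242,.032),('mug',224,250,.05),('stand',400,240,.05),('cup',397,245,.07),('stud?',332,231.5,.032)]:
    print(n,np.round(pt(c,0,u,v,z),3))
s=cv2.imread('pics/scene0.png'); t=cv2.imread('pics/top0.png')
a=cv2.resize(s[160:360,250:450],(400,400),interpolation=2); b=cv2.resize(t[200:320,200:440],None,fx=1.667,fy=1.667,interpolation=2)
b=cv2.copyMakeBorder(b,0,400-b.shape[0],0,0,cv2.BORDER_CONSTANT)
cv2.imwrite('pics/crop.png',np.hstack([a,b]))
E
```

```text
disc [ 0.531 -0.011  0.032]
white [0.48  0.019 0.032]
green [0.599 0.016 0.032]
mug [0.578 0.279 0.05 ]
stand [ 0.595 -0.279  0.05 ]
cup [ 0.575 -0.265  0.07 ]
stud? [ 0.631 -0.065  0.032]
```

View pics/crop.png

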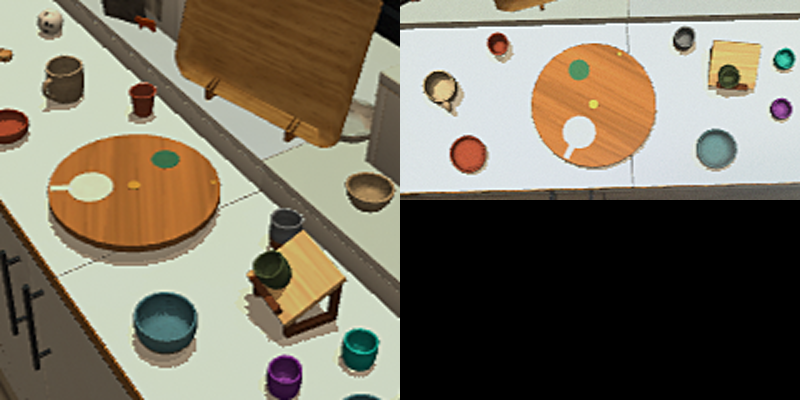

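The crop confirms it: the dark green cup leans on the stand's lip at crop (270,268), which is scene (385,294). The purple and turquoise cups stand on the worktop. The handled mug is at crop (63,80), which is scene (282,200). Next I drive the wrist camera over the mug.

```bash
python3 -m jog '[{"linear":[-1,-0.17,0]},{"linear":[-1,-0.17,0]},{"linear":[-1,-0.17,0]},{"linear":[-1,-0.17,0]},{"linear":[-1,-0.17,0]},{"linear":[-1,-0.17,0]},{"linear":[-1,-0.17,0]},{"linear":[-1,-0.17,0]},{"linear":[-1,-0.17,0]},{"linear":[0,0,0]},{"linear":[0,0,0]},{"linear":[0,0,0]}]' 1
python3 - <<'E'
from h import *
c=optics.calibration('wrist'); im=optics.get_image('wrist'); cv2.imwrite('pics/w1.png',im[:,:,::-1])
print(np.round(c['T'],3).tolist()); np.save('pics/w1T.npy',c['T']); print(env.observe()['position'])
E
```

```text
[[0.419, 0.87, 0.26, 0.163], [0.908, -0.402, -0.12, 0.531], [0.0, 0.286, -0.958, 0.373], [0.0, 0.0, 0.0, 1.0]]
[0.23008474 0.49936845 0.2309607 ]invalid input
```

View pics/w1.png

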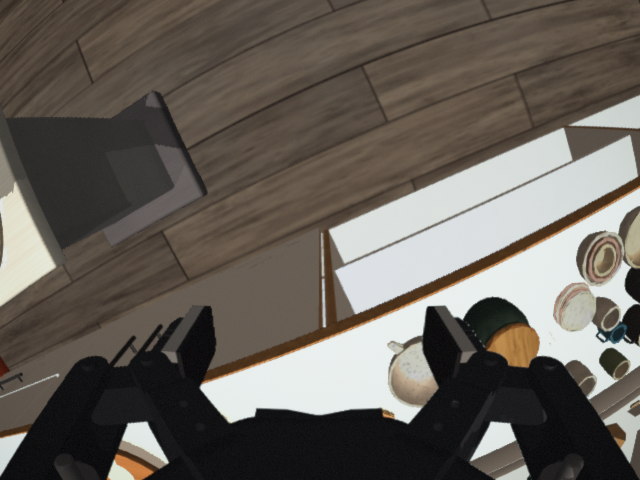

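The fingers sit at the picture's bottom, tips near (200,320) and (440,320), so the camera sees the tool's +x side. The move was refused because every row needs the roll key.

```bash
python3 -m jog '[{"linear":[-0.95,0.02,0],"roll":0},{"linear":[-0.95,0.02,0],"roll":0},{"linear":[-0.95,0.02,0],"roll":0},{"linear":[-0.95,0.02,0],"roll":0},{"linear":[-0.95,0.02,0],"roll":0},{"linear":[-0.95,0.02,0],"roll":0},{"linear":[-0.95,0.02,0],"roll":0},{"linear":[-0.95,0.02,0],"roll":0},{"linear":[-0.95,0.02,0],"roll":0},{"linear":[-0.95,0.02,0],"roll":0},{"linear":[-0.95,0.02,0],"roll":0},{"linear":[-0.95,0.02,0],"roll":0}]' 1
python3 -m jog '[{"linear":[0,0,0],"roll":-1},{"linear":[0,0,0],"roll":-1},{"linear":[0,0,0],"roll":-1},{"linear":[0,0,0],"roll":-1},{"linear":[0,0,0],"roll":-1},{"linear":[0,0,0],"roll":-1},{"linear":[0,0,0],"roll":-1},{"linear":[0,0,0],"roll":-1},{"linear":[0,0,0],"roll":-1},{"linear":[0,0,0],"roll":-1},{"linear":[0,0,0],"roll":-1},{"linear":[0,0,0],"roll":0}]'
python3 -m jog '[{"linear":[0,0,0],"roll":0},{"linear":[0,0,0],"roll":0}]'
python3 - <<'E'
from h import *
c=optics.calibration('wrist'); im=optics.get_image('wrist'); cv2.imwrite('pics/w2.png',im[:,:,::-1])
np.save('pics/w2.npy',c,allow_pickle=True)
for n,p in [('mugtop',(.578,.279,.059)),('disc',(.531,-.011,.032))]: print(n,proj(c,1,p))
E
```

```text
time_s: 1.2
position: [0.6498, 0.3163, 0.2311]
tool_rot: [[-0.908, 0.419, -0.0], [0.419, 0.908, -0.0], [0.0, -0.0, -1.0]]
ft_force: [0.2, 0.7, 0.4]
grip_width: 0.0853
gripper_force: 0.0
time_s: 2.2
position: [0.6483, 0.3174, 0.2309]
tool_rot: [[-0.862, -0.507, -0.001], [-0.507, 0.862, -0.0], [0.001, 0.0, -1.0]]
ft_force: [0.1, 0.7, 0.1]
grip_width: 0.0858
gripper_force: 0.0
time_s: 2.37
position: [0.6483, 0.3174, 0.2311]
tool_rot: [[-0.865, -0.502, -0.0], [-0.502, 0.865, -0.0], [0.0, 0.0, -1.0]]
ft_force: [0.7, -0.2, -1.3]
grip_width: 0.0855
gripper_force: 0.0
mugtop [319.42554923 128.32601011]
disc [102.52121809 -24.35024503]
```

View pics/w2.png

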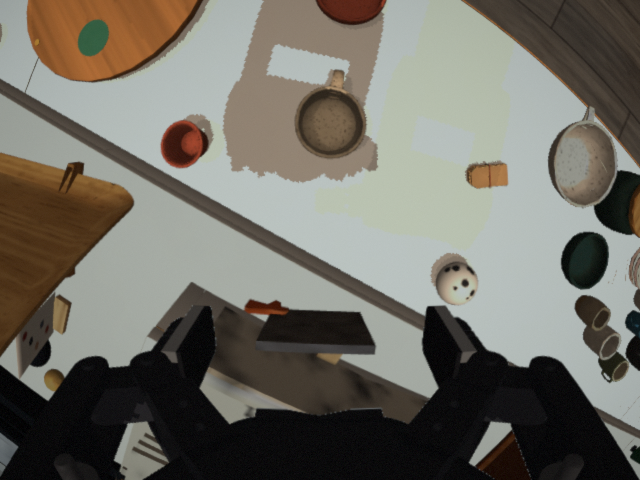

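The mug is at (330,122) with its handle at (337,80), terracotta beaker at (184,143), tags at (487,175), ball at (457,283) and the green spot at (93,37). I'll rectify the mug's rim plane and fit the circle.

```bash
cat >> h.py <<'E'
def rect(im,c,cx,cy,z,half=.06,s=.0005):
    # world patch at height z: rows = -x (far is up), cols = -y (left is +y)
    n=int(2*half/s); M=np.zeros((n,n,2),np.float32)
    for i in range(n):
        for j in range(n): M[i,j]=proj(c,1,(cx+half-i*s,cy+half-j*s,z))
    return cv2.remap(im,M,None,cv2.INTER_CUBIC)
def topw(u,v,cx,cy,half=.06,s=.0005): return cx+half-v*s, cy+half-u*s
E
python3 - <<'E'
from h import *
c=np.load('pics/w2.npy',allow_pickle=True).item(); im=cv2.imread('pics/w2.png')
X,Y=pt(c,1,330,122,.059)[:2]; print('guess',X,Y)
P=rect(im,c,X,Y,.059); cv2.imwrite('pics/r2.png',P)
g=cv2.medianBlur(cv2.cvtColor(P,cv2.COLOR_BGR2GRAY),5)
for p2 in (30,):
    C=cv2.HoughCircles(g,cv2.HOUGH_GRADIENT,1,3,param1=80,param2=p2-12,minRadius=57,maxRadius=68)
    for u,v,r in C[0][:5]: print(np.round(topw(u,v,X,Y),4),r*.5,u,v)
u,v,r=C[0][0]; Q=P.copy(); cv2.circle(Q,(int(u),int(v)),int(r),(0,0,255),1); cv2.imwrite('pics/r2v.png',cv2.resize(np.hstack([P,Q]),None,fx=1.6,fy=1.6))
E
```

```text
guess 0.5689489116988998 0.2839016580573738
[0.5692 0.2842] 30.25 119.5 119.5
[0.5697 0.2862] 28.75 115.5 118.5
[0.5702 0.2827] 28.75 122.5 117.5
[0.5682 0.2827] 29.25 122.5 121.5
[0.5677 0.2867] 29.75 114.5 122.5
```

View pics/r2v.png

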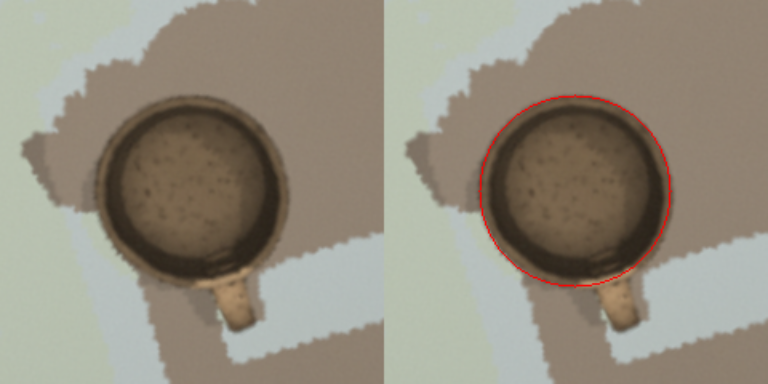

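The rim circle fits: the mug axis is at (0.569, 0.284), with the handle pointing about 198.5°. Now I look at the disc.

```bash
python3 -m jog '[{"linear":[0.56,-0.73,0],"roll":0},{"linear":[0.56,-0.73,0],"roll":0},{"linear":[0.56,-0.73,0],"roll":0},{"linear":[0.56,-0.73,0],"roll":0},{"linear":[0.56,-0.73,0],"roll":0},{"linear":[0.56,-0.73,0],"roll":0},{"linear":[0.56,-0.73,0],"roll":0},{"linear":[0.56,-0.73,0],"roll":0},{"linear":[0.56,-0.73,0],"roll":0},{"linear":[0.56,-0.73,0],"roll":0},{"linear":[0,0,0],"roll":0}]'
python3 -m jog '[{"linear":[0,0,0],"roll":1},{"linear":[0,0,0],"roll":1},{"linear":[0,0,0],"roll":1},{"linear":[0,0,0],"roll":1},{"linear":[0,0,0],"roll":1},{"linear":[0,0,0],"roll":1},{"linear":[0,0,0],"roll":1},{"linear":[0,0,0],"roll":1},{"linear":[0,0,0],"roll":1},{"linear":[0,0,0],"roll":1},{"linear":[0,0,0],"roll":1},{"linear":[0,0,0],"roll":1}]'
python3 -m jog '[{"linear":[0,0,0],"roll":0},{"linear":[0,0,0],"roll":0}]'
python3 - <<'E'
from h import *
c=optics.calibration('wrist'); im=optics.get_image('wrist')[:,:,::-1].copy(); cv2.imwrite('pics/w3.png',im)
np.save('pics/w3.npy',c,allow_pickle=True)
X,Y=.531,-.011
P=rect(im,c,X,Y,.032,.15,.0006); cv2.imwrite('pics/r3.png',P)
h=cv2.cvtColor(P,cv2.COLOR_BGR2HSV)
W=lambda u,v:np.round(topw(u,v,X,Y,.15,.0006),4)
def big(m,k):
    ct=sorted(cv2.findContours(m,0,1)[0],key=cv2.contourArea)[::-1][:k]
    for a in ct:
        (u,v),r=cv2.minEnclosingCircle(a); M=cv2.moments(a); print(W(u,v),'r',round(r*.6,1),'cent',W(M['m10']/M['m00'],M['m01']/M['m00']),'area r',round(np.sqrt(M['m00']/np.pi)*.6,1))
print('green');big(cv2.inRange(h,(55,80,30),(95,255,200)),2)
print('wood');big(cv2.inRange(h,(5,90,90),(22,255,255)),2)
disk=np.zeros(h.shape[:2],np.uint8);cv2.circle(disk,(250,250),185,255,-1)
print('white');m=cv2.inRange(h,(0,0,150),(179,70,255))&disk
big(m,3);print('white opened');big(cv2.morphologyEx(m,2,cv2.getStructuringElement(2,(41,41))),1)
print('brass');big(cv2.inRange(h,(22,110,120),(35,255,255)),3)
E
```

```text
time_s: 3.33
position: [0.6014, -0.0536, 0.2313]
tool_rot: [[-0.867, -0.498, -0.0], [-0.498, 0.867, -0.002], [0.001, -0.001, -1.0]]
ft_force: [-0.3, 0.2, -0.9]
grip_width: 0.0856
gripper_force: 0.0
time_s: 4.33
position: [0.602, -0.0474, 0.2314]
tool_rot: [[-0.865, 0.501, 0.0], [0.501, 0.865, 0.0], [-0.0, 0.0, -1.0]]
ft_force: [0.2, 0.3, 0.6]
grip_width: 0.0852
gripper_force: 0.0
time_s: 4.5
position: [0.602, -0.0475, 0.2314]
tool_rot: [[-0.869, 0.494, 0.0], [0.494, 0.869, -0.0], [-0.0, 0.0, -1.0]]
ft_force: [0.7, 0.2, -0.6]
grip_width: 0.0856
gripper_force: 0.0
green
[0.5964 0.0187] r 19.7 cent [0.5963 0.0186] area r 19.2
wood
[ 0.5295 -0.0076] r 118.4 cent [ 0.5294 -0.0075] area r 117.6
[ 0.3858 -0.1172] r 43.2 cent [ 0.3857 -0.1203] area r 6.6
white
[0.4695 0.0256] r 39.6 cent [0.475  0.0224] area r 31.6
white opened
[0.4765 0.0212] r 31.3 cent [0.4769 0.0213] area r 30.6
brass
[ 0.5295 -0.0075] r 8.4 cent [ 0.5294 -0.0075] area r 8.0
[ 0.6251 -0.0599] r 3.0 cent [ 0.6249 -0.0597] area r 2.6Traceback (most recent call last):
  File "<stdin>", line 17, in <module>
  File "<stdin>", line 11, in big
ZeroDivisionError: float division by zero
```

View pics/r3.png

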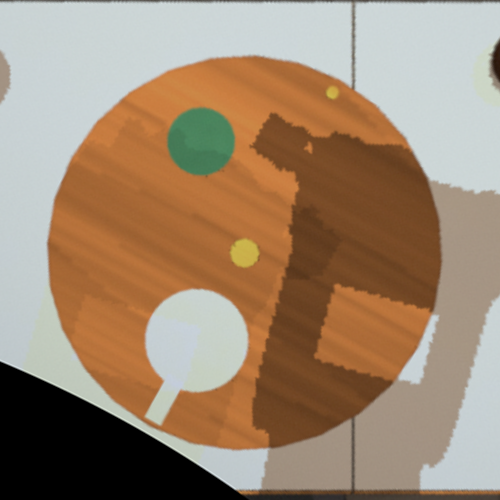

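The rectified view shows the axis at (0.5294,-0.0075), white spot at (0.477,0.021), green spot at (0.596,0.0187), stud at (0.625,-0.060) and the bar pointing 151.3°. All the distances agree with the description. Next is going to the mug with tool y at 108.5°.

```bash
python3 -m jog '[{"linear":[0.48,0.68,0],"roll":0},{"linear":[0.48,0.68,0],"roll":0},{"linear":[0.48,0.68,0],"roll":0},{"linear":[0.48,0.68,0],"roll":0},{"linear":[0.48,0.68,0],"roll":0},{"linear":[0.48,0.68,0],"roll":0},{"linear":[0.48,0.68,0],"roll":0},{"linear":[0.48,0.68,0],"roll":0},{"linear":[0.48,0.68,0],"roll":0},{"linear":[0.48,0.68,0],"roll":0},{"linear":[0,0,0],"roll":0}]'
python3 -m jog '[{"linear":[0,0,0],"roll":-0.97},{"linear":[0,0,0],"roll":-0.97},{"linear":[0,0,0],"roll":-0.97},{"linear":[0,0,0],"roll":-0.97},{"linear":[0,0,0],"roll":-0.97},{"linear":[0,0,0],"roll":-0.97},{"linear":[0,0,0],"roll":-0.97},{"linear":[0,0,0],"roll":-0.97},{"linear":[0,0,0],"roll":-0.97},{"linear":[0,0,0],"roll":-0.97},{"linear":[0,0,0],"roll":0},{"linear":[0,0,0],"roll":0}]'
python3 -m jog '[{"linear":[0,0,0.8],"roll":0},{"linear":[0,0,0.8],"roll":0},{"linear":[0,0,0.8],"roll":0},{"linear":[0,0,0.6],"roll":0},{"linear":[0,0,0],"roll":0},{"linear":[0,0,0],"roll":0}]'
python3 - <<'E'
from h import *
c=optics.calibration('wrist'); im=optics.get_image('wrist')[:,:,::-1].copy(); cv2.imwrite('pics/w4.png',im)
X,Y=.5692,.2842
P=rect(im,c,X,Y,.059)
g=cv2.medianBlur(cv2.cvtColor(P,cv2.COLOR_BGR2GRAY),5)
C=cv2.HoughCircles(g,cv2.HOUGH_GRADIENT,1,3,param1=80,param2=18,minRadius=57,maxRadius=68)
for u,v,r in C[0][:4]: print(np.round(topw(u,v,X,Y),4),r*.5)
E
```

```text
time_s: 5.47
position: [0.5688, 0.289, 0.2311]
tool_rot: [[-0.872, 0.49, -0.0], [0.49, 0.872, 0.002], [0.001, 0.001, -1.0]]
ft_force: [0.0, -0.0, 0.3]
grip_width: 0.0855
gripper_force: 0.0
time_s: 6.47
position: [0.5702, 0.2836, 0.2313]
tool_rot: [[-0.947, -0.32, 0.0], [-0.32, 0.947, -0.0], [-0.0, -0.0, -1.0]]
ft_force: [0.6, -0.3, 0.3]
grip_width: 0.0856
gripper_force: 0.0
time_s: 6.97
position: [0.5701, 0.2836, 0.1111]
tool_rot: [[-0.947, -0.32, -0.002], [-0.32, 0.947, -0.0], [0.002, 0.0, -1.0]]
ft_force: [1.1, 0.3, 1.1]
grip_width: 0.0855
gripper_force: 0.0
[0.5674 0.2839] 30.25
[0.5674 0.282 ] 29.3
[0.569  0.2834] 29.25
[0.569  0.2854] 28.75
```

View pics/w4.png

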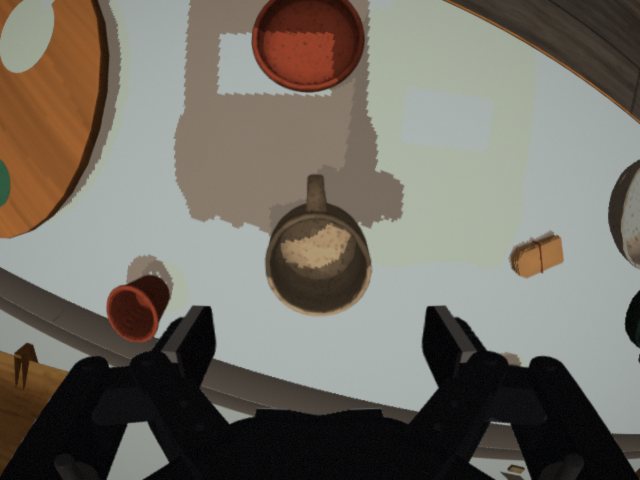

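The mug sits centred between the fingers at (318,258), with its handle straight along tool +x at (316,190). I descend and grip it.

```bash
python3 -m jog '[{"linear":[0.04,0,0.5],"roll":0},{"linear":[0,0,0.5],"roll":0},{"linear":[0,0,0.5],"roll":0},{"linear":[0,0,0.5],"roll":0},{"linear":[0,0,0.3],"roll":0},{"linear":[0,0,0],"roll":0},{"linear":[0,0,0],"roll":0}]' 
python3 -m jog '[{"linear":[0,0,0],"roll":0},{"linear":[0,0,0],"roll":0},{"linear":[0,0,0],"roll":0},{"linear":[0,0,0],"roll":0},{"linear":[0,0,0],"roll":0},{"linear":[0,0,0],"roll":0},{"linear":[0,0,0],"roll":0},{"linear":[0,0,0],"roll":0},{"linear":[0,0,0],"roll":0},{"linear":[0,0,0],"roll":0}]' -1 25
```

```text
time_s: 7.6
position: [0.5695, 0.2834, 0.0207]
tool_rot: [[-0.947, -0.321, 0.002], [-0.321, 0.947, 0.0], [-0.002, -0.0, -1.0]]
ft_force: [-0.1, 0.1, 1.0]
grip_width: 0.0854
gripper_force: 0.0
time_s: 8.43
position: [0.5695, 0.2835, 0.0213]
tool_rot: [[-0.947, -0.322, 0.003], [-0.322, 0.947, 0.001], [-0.003, -0.0, -1.0]]
ft_force: [-1.4, 0.5, 6.4]
grip_width: 0.0616
gripper_force: 26.6
```

```bash
python3 -m jog '[{"linear":[0,0,-0.3],"roll":0},{"linear":[0,0,-0.8],"roll":0},{"linear":[0,0,-0.9],"roll":0},{"linear":[0,0,-0.8],"roll":0},{"linear":[0,0,-0.3],"roll":0}]' 
python3 -m jog '[{"linear":[0,0,0],"roll":0.94},{"linear":[0,0,0],"roll":0.94},{"linear":[0,0,0],"roll":0.94},{"linear":[0,0,0],"roll":0.94},{"linear":[0,0,0],"roll":0.94},{"linear":[0,0,0],"roll":0.94},{"linear":[0,0,0],"roll":0.94},{"linear":[0,0,0],"roll":0.94},{"linear":[0,0,0],"roll":0.94},{"linear":[0,0,0],"roll":0.94},{"linear":[0,0,0],"roll":0},{"linear":[0,0,0],"roll":0}]'
python3 - <<'E'
from h import *
s=env.observe();d=np.array([.478,.0207,.14])-s['position'];print(d,s['tool_rot'].T@d/.04,s['gripper_force'])
E
```

```text
time_s: 8.85
position: [0.5702, 0.2837, 0.1499]
tool_rot: [[-0.947, -0.322, 0.008], [-0.322, 0.947, 0.002], [-0.009, -0.0, -1.0]]
ft_force: [-0.0, -0.0, 0.3]
grip_width: 0.0613
gripper_force: 28.1
time_s: 9.85
position: [0.5687, 0.2832, 0.1443]
tool_rot: [[-0.882, 0.471, 0.001], [0.471, 0.882, 0.0], [-0.001, 0.001, -1.0]]
ft_force: [0.5, -0.7, -0.7]
grip_width: 0.0611
gripper_force: 28.1
[-0.09071417 -0.26251322 -0.00425646] [-1.09046748 -6.85751514  0.10294389] 28.060632997658104
```

```bash
python3 -m jog '[{"linear":[-0.05,-0.35,0],"roll":0},{"linear":[-0.11,-0.685,0],"roll":0},{"linear":[-0.11,-0.685,0],"roll":0},{"linear":[-0.11,-0.685,0],"roll":0},{"linear":[-0.11,-0.685,0],"roll":0},{"linear":[-0.11,-0.685,0],"roll":0},{"linear":[-0.11,-0.685,0],"roll":0},{"linear":[-0.11,-0.685,0],"roll":0},{"linear":[-0.11,-0.685,0],"roll":0},{"linear":[-0.11,-0.685,0],"roll":0},{"linear":[-0.05,-0.345,0],"roll":0},{"linear":[0,0,0],"roll":0}]' 
python3 -m jog '[{"linear":[0,0,0.5],"roll":0},{"linear":[0,0,0.6],"roll":0},{"linear":[0,0,0.5],"roll":0},{"linear":[0,0,0],"roll":0},{"linear":[0,0,0],"roll":0},{"linear":[0,0,0],"roll":0}]'
python3 - <<'E'
from h import *
s=env.observe();p=s['position'];d=np.array([.478,.0207,.0535])-p;print(p,s['tool_rot'].T@d/.04,s['gripper_force'],s['ft_force'])
c=optics.calibration('wrist'); im=optics.get_image('wrist')[:,:,::-1].copy(); cv2.imwrite('pics/w5.png',im)
X,Y=p[:2]; zr=p[2]-.0208+.059
P=rect(im,c,X,Y,zr); g=cv2.medianBlur(cv2.cvtColor(P,cv2.COLOR_BGR2GRAY),5)
C=cv2.HoughCircles(g,cv2.HOUGH_GRADIENT,1,3,param1=80,param2=18,minRadius=57,maxRadius=68)
for u,v,r in C[0][:4]: print('rim',np.round(topw(u,v,X,Y),4),r*.5)
X,Y=.531,-.011
P=rect(im,c,X,Y,.032,.15,.0006); cv2.imwrite('pics/r5.png',np.hstack([P,cv2.resize(im[100:480,120:520],None,fx=.7,fy=.7)[:500] if 0 else P[:,:0]]))
h=cv2.cvtColor(P,cv2.COLOR_BGR2HSV)
for n,m in(('green',cv2.inRange(h,(55,80,30),(95,255,200))),('brass',cv2.inRange(h,(22,110,120),(35,255,255)))):
    for a in sorted(cv2.findContours(m,0,1)[0],key=cv2.contourArea)[::-1][:2]:
        (u,v),r=cv2.minEnclosingCircle(a); print(n,np.round(topw(u,v,X,Y,.15,.0006),4),r*.6)
E
```

```text
time_s: 10.85
position: [0.4767, 0.0187, 0.144]
tool_rot: [[-0.881, 0.474, 0.0], [0.474, 0.881, -0.001], [-0.001, -0.0, -1.0]]
ft_force: [0.5, -0.5, -1.3]
grip_width: 0.0611
gripper_force: 28.1
time_s: 11.35
position: [0.4781, 0.0211, 0.0805]
tool_rot: [[-0.882, 0.472, 0.002], [0.472, 0.882, -0.0], [-0.002, 0.001, -1.0]]
ft_force: [0.3, -0.5, -0.8]
grip_width: 0.0613
gripper_force: 28.1
[0.47806429 0.02109495 0.08050335] [-0.00205572 -0.00985566  0.67508277] 28.11893589561805 [ 0.25383746 -0.45514553 -0.80809243]
rim [0.4753 0.0198] 32.05
rim [0.4758 0.0258] 29.25
rim [0.4738 0.0238] 28.75
rim [0.4753 0.0178] 33.7
green [0.5863 0.0198] 11.557490158081054
brass [0.5766 0.0256] 5.999999848427251e-05
```

View pics/w5.png

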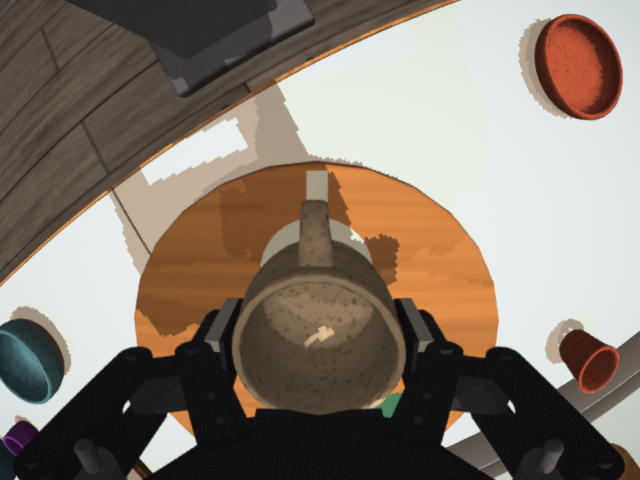

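The handle at (315,235) lies over the white bar at (317,185), with the white spot around it, so it is well aligned. I lower gently.

```bash
python3 -m jog '[{"linear":[0,0,0.2],"roll":0},{"linear":[0,0,0.2],"roll":0},{"linear":[0,0,0.15],"roll":0},{"linear":[0,0,0.08],"roll":0},{"linear":[0,0,0],"roll":0},{"linear":[0,0,0],"roll":0},{"linear":[0,0,0],"roll":0}]'
python3 -m jog '[{"linear":[0,0,0.03],"roll":0},{"linear":[0,0,0],"roll":0},{"linear":[0,0,0],"roll":0},{"linear":[0,0,0],"roll":0}]'
```

```text
time_s: 11.98
position: [0.4773, 0.0208, 0.054]
tool_rot: [[-0.881, 0.473, -0.0], [0.473, 0.881, 0.0], [0.0, -0.0, -1.0]]
ft_force: [-0.3, 0.6, -0.5]
grip_width: 0.0612
gripper_force: 28.1
time_s: 12.32
position: [0.4774, 0.0208, 0.0533]
tool_rot: [[-0.881, 0.473, 0.001], [0.473, 0.881, -0.0], [-0.001, 0.0, -1.0]]
ft_force: [-1.4, 0.2, 5.4]
grip_width: 0.0607
gripper_force: 28.6
```

```bash
python3 -m jog '[{"linear":[0,0,0],"roll":0},{"linear":[0,0,0],"roll":0},{"linear":[0,0,0],"roll":0},{"linear":[0,0,0],"roll":0},{"linear":[0,0,0],"roll":0},{"linear":[0,0,0],"roll":0}]' 0.8
python3 -m jog '[{"linear":[0,0,-0.2],"roll":0},{"linear":[0,0,-0.5],"roll":0},{"linear":[0,0,-0.9],"roll":0},{"linear":[0,0,-0.9],"roll":0},{"linear":[0,0,-1],"roll":0},{"linear":[0,0,-1],"roll":0},{"linear":[0,0,0],"roll":0}]'
```

```text
time_s: 12.82
position: [0.4773, 0.0208, 0.0529]
tool_rot: [[-0.881, 0.473, -0.0], [0.473, 0.881, 0.0], [0.0, -0.0, -1.0]]
ft_force: [0.5, -0.2, -0.5]
grip_width: 0.0768
gripper_force: 0.0
time_s: 13.4
position: [0.4796, 0.0205, 0.2407]
tool_rot: [[-0.881, 0.473, 0.013], [0.473, 0.881, -0.003], [-0.013, 0.004, -1.0]]
ft_force: [-0.1, -0.2, 0.1]
grip_width: 0.0768
gripper_force: 0.0
```

```bash
python3 -m jog '[{"linear":[-0.88,0,0],"roll":0},{"linear":[-0.88,0,0],"roll":0},{"linear":[-0.88,0,0],"roll":0},{"linear":[-0.88,0,0],"roll":0},{"linear":[0,0,0],"roll":0},{"linear":[0,0,0],"roll":0}]' 1
cat > disc.py <<'E'
from h import *
def disc(name):
    c=optics.calibration('wrist'); im=optics.get_image('wrist')[:,:,::-1].copy()
    X,Y=.531,-.011; P=rect(im,c,X,Y,.032,.15,.0006); h=cv2.cvtColor(P,cv2.COLOR_BGR2HSV); cv2.imwrite(name,P)
    for n,m in(('green',cv2.inRange(h,(55,80,30),(95,255,200))),('brass',cv2.inRange(h,(22,110,120),(35,255,255)))):
        for a in sorted(cv2.findContours(m,0,1)[0],key=cv2.contourArea)[::-1][:2]:
            (u,v),r=cv2.minEnclosingCircle(a); print(n,np.round(topw(u,v,X,Y,.15,.0006),4),r*.6)
    X,Y=.477,.021; P=rect(im,c,X,Y,.091); g=cv2.medianBlur(cv2.cvtColor(P,cv2.COLOR_BGR2GRAY),5)
    C=cv2.HoughCircles(g,cv2.HOUGH_GRADIENT,1,3,param1=80,param2=18,minRadius=57,maxRadius=68)
    for u,v,r in C[0][:3]: print('rim',np.round(topw(u,v,X,Y),4),r*.5)
E
python3 -c "
from disc import *
disc('pics/r6.png')"
python3 -m jog '[{"linear":[-0.53,-0.6,0],"roll":0},{"linear":[-0.53,-0.6,0],"roll":0},{"linear":[-0.53,-0.6,0],"roll":0},{"linear":[-0.53,-0.6,0],"roll":0},{"linear":[-0.53,-0.6,0],"roll":0},{"linear":[-0.53,-0.6,0],"roll":0},{"linear":[-0.53,-0.6,0],"roll":0},{"linear":[0,0,0],"roll":0}]'
python3 -m jog '[{"linear":[0,0,0],"roll":-0.94},{"linear":[0,0,0],"roll":-0.94},{"linear":[0,0,0],"roll":-0.94},{"linear":[0,0,0],"roll":-0.94},{"linear":[0,0,0],"roll":-0.94},{"linear":[0,0,0],"roll":-0.94},{"linear":[0,0,0],"roll":0},{"linear":[0,0,0],"roll":0}]'
python3 - <<'E'
from h import *
c=optics.calibration('wrist'); im=optics.get_image('wrist')[:,:,::-1].copy(); cv2.imwrite('pics/w7.png',im);np.save('pics/w7.npy',c,allow_pickle=True)
E
```

```text
time_s: 13.9
position: [0.6019, -0.0465, 0.2321]
tool_rot: [[-0.88, 0.474, -0.001], [0.474, 0.88, 0.0], [0.001, -0.0, -1.0]]
ft_force: [-0.4, 0.2, -0.2]
grip_width: 0.0855
gripper_force: 0.0
green [0.5963 0.0184] 19.660228729248047
brass [ 0.5294 -0.0074] 8.47716236114502
brass [ 0.625  -0.0601] 3.2357937812805173
rim [0.4772 0.0222] 29.8
rim [0.4778 0.0172] 33.7
rim [0.4752 0.0222] 28.75
time_s: 14.62
position: [0.6518, -0.2686, 0.2324]
tool_rot: [[-0.879, 0.477, -0.001], [0.477, 0.879, -0.001], [-0.0, -0.001, -1.0]]
ft_force: [-0.3, 0.7, -0.0]
grip_width: 0.0854
gripper_force: 0.0
time_s: 15.28
position: [0.6522, -0.2631, 0.2337]
tool_rot: [[-1.0, 0.002, 0.0], [0.002, 1.0, -0.0], [-0.0, -0.0, -1.0]]
ft_force: [1.3, 0.4, 0.4]
grip_width: 0.0852
gripper_force: 0.0
```

View pics/w7.png

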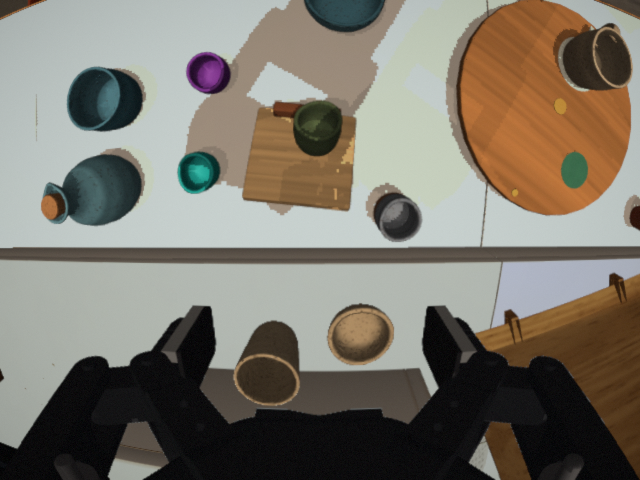

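All ten pictures are now viewed. This one shows the green cup at (318,127) on the stand, whose board corners are near (258,108), (355,110), (350,210) and (243,201). The grey cup is at (397,216), purple at (208,72), turquoise at (199,172) and the mug on the disc at (597,57). The numbers show the disc has not moved and the mug is at (0.477,0.022). From here I work numerically.

Run:
```python
from h import *
c=np.load('pics/w7.npy',allow_pickle=True).item(); im=cv2.imread('pics/w7.png'); h=cv2.cvtColor(im,cv2.COLOR_BGR2HSV)
a=pt(c,1,243,201,.0785);b=pt(c,1,350,210,.0785);print('far',a,b,'len',np.linalg.norm(a-b),'yaw',np.degrees(np.arctan2(-(b-a)[0],(b-a)[1])))
for uv in((258,108),(355,110)): print('near',pt(c,1,*uv,.0335))
print(h[118,318],h[140,318],h[104,318],h[150,318],h[127,250+10],'cam',np.round(np.array(c['T'])[:3,3],4))
roi=np.zeros(h.shape[:2],np.uint8); roi[85:170,280:355]=255
m=cv2.inRange(h,(25,60,15),(75,255,140))&roi
m=cv2.morphologyEx(m,cv2.MORPH_OPEN,np.ones((3,3)))
k=max(cv2.findContours(m,0,1)[0],key=cv2.contourArea); print('bbox',cv2.boundingRect(k),cv2.contourArea(k))
for r in range(96,160,4):
    xs=np.where(m[r])[0]; print(r,xs.min() if len(xs) else None,xs.max() if len(xs) else None,h[r,318,2],h[r,325])
for v,z in((100,.065),(118,.075),(127,.06)):
    print(pt(c,1,318,v,z))
```

```text
far [ 0.6297696  -0.32379399  0.0785    ] [ 0.63796546 -0.23626991  0.0785    ] len 0.08790697416331626 yaw -5.3496506139626225
near [ 0.55089358 -0.31660338  0.0335    ]
near [ 0.55375215 -0.22857969  0.0335    ]
[39 92 64] [38 91 45] [35 97 58] [35 85 33] [ 16 134 150] cam [ 0.5787 -0.262   0.3753]
bbox (294, 101, 48, 54) 2029.0
96 None None 205 [ 83  11 205]
100 None None 129 [ 20  51 120]
104 305 332 58 [40 94 73]
108 300 337 54 [39 96 53]
112 296 340 56 [39 91 53]
116 294 340 64 [ 43 100  41]
120 294 341 84 [39 91 45]
124 294 340 63 [39 87 56]
128 294 340 52 [40 97 55]
132 294 339 47 [36 78 46]
136 295 338 53 [44 99 44]
140 296 336 45 [39 99 36]
144 298 334 33 [ 39 100  33]
148 301 332 32 [38 96 32]
152 306 327 30 [36 94 27]
156 None None 106 [ 16 135 147]
[ 0.54789261 -0.26202563  0.065     ]
[ 0.56351338 -0.26207825  0.075     ]
[ 0.5704014 -0.2621074  0.06     ]
```

Run:
```python
from h import *
c=np.load('pics/w7.npy',allow_pickle=True).item()
print(pt(c,1,317.5,100.5,.066),pt(c,1,317.5,155.5,.056),pt(c,1,294,122,.068),pt(c,1,341.5,122,.068))
sc=np.array([.595,-.2764]);ex=np.array([np.cos(np.radians(-5.3)),np.sin(np.radians(-5.3))]);ey=np.array([-ex[1],ex[0]])
for s in(-.022,-.018,-.014,-.010):
    for l in (.0145,):
        f=sc+s*ex+l*ey; z=.056+s*np.tan(np.radians(30))
        R=lambda r,hh,sg:(*(f+(sg*r*.866-hh*.5)*ex),z+hh*.866+sg*r*.5)
        print(s,np.round(f,4),round(z,4),'near rim',proj(c,1,R(.020,.035,-1)).round(1),'far foot',proj(c,1,R(.018,0,1)).round(1),'far rim',proj(c,1,R(.02,.035,1)).round(1))
```

```text
[ 0.54841044 -0.26243481  0.066     ] [ 0.59479414 -0.26262322  0.056     ] [ 0.56626145 -0.28161565  0.068     ] [ 0.56641218 -0.24297373  0.068     ]
-0.022 [ 0.5744 -0.2599] 0.0433 near rim [324.4  90.6] far foot [318.9 149.7] far rim [320.8 131.1]
-0.018 [ 0.5784 -0.2603] 0.0456 near rim [324.  95.] far foot [318.5 154.4] far rim [320.4 136.2]
-0.014 [ 0.5824 -0.2607] 0.0479 near rim [323.6  99.4] far foot [318.1 159.2] far rim [320.  141.3]
-0.01 [ 0.5864 -0.261 ] 0.0502 near rim [323.2 103.9] far foot [317.7 164. ] far rim [319.5 146.6]
```

```bash
python3 -m jog '[{"linear":[0,0,0],"roll":0.52},{"linear":[0,0,0],"roll":0.52},{"linear":[0.67,-0.06,0.5],"roll":0},{"linear":[0.67,-0.06,0.8],"roll":0},{"linear":[0.67,-0.06,0.8],"roll":0},{"linear":[0,0,0.8],"roll":0},{"linear":[0,0,0.4],"roll":0},{"linear":[0,0,0],"roll":0},{"linear":[0,0,0],"roll":0},{"linear":[0,0,0],"roll":0}]' 0.4 20
python3 - <<'E'
from h import *
s=env.observe();p=s['position'];d=np.array([.5713,-.2626,.053])-p;print(p,s['tool_rot'].T@d/.04)
c=optics.calibration('wrist'); im=optics.get_image('wrist')[:,:,::-1].copy(); cv2.imwrite('pics/w8.png',im);h=cv2.cvtColor(im,cv2.COLOR_BGR2HSV)
m=cv2.inRange(h,(28,60,15),(75,255,140)); m[:120]=0;m[420:]=0;m[:,:200]=0;m[:,450:]=0
m=cv2.morphologyEx(m,cv2.MORPH_OPEN,np.ones((3,3)))
k=max(cv2.findContours(m,0,1)[0],key=cv2.contourArea); x,y,w,hh=cv2.boundingRect(k);print('bbox',(x,y,w,hh),cv2.contourArea(k))
row=[(r,np.ptp(np.where(m[r])[0])) for r in range(y,y+hh) if m[r].any()]; r=max(row,key=lambda t:t[1])[0]
xs=np.where(m[r])[0]; print(r,xs.min(),xs.max(),pt(c,1,xs.min(),r,.068),pt(c,1,xs.max(),r,.068)); print('near rim',pt(c,1,x+w/2,y,.067))
E
```

```text
time_s: 16.17
position: [0.5729, -0.2641, 0.1029]
tool_rot: [[-0.996, 0.092, 0.002], [0.092, 0.996, -0.002], [-0.002, -0.001, -1.0]]
ft_force: [0.2, 0.4, -0.7]
grip_width: 0.06
gripper_force: 0.0
[ 0.57286197 -0.26414842  0.10285317] [0.04550794 0.03677454 1.24616886]
bbox (280, 237, 77, 79) 4669.5
273 280 356 [ 0.5654063  -0.28230684  0.068     ] [ 0.56900108 -0.24372122  0.068     ]
near rim [ 0.54855791 -0.26101554  0.067     ]
```

```bash
python3 -m jog '[{"linear":[0.05,0.03,0.3],"roll":0},{"linear":[0,0,0.4],"roll":0},{"linear":[0,0,0.35],"roll":0},{"linear":[0,0,0.18],"roll":0},{"linear":[0,0,0],"roll":0},{"linear":[0,0,0],"roll":0},{"linear":[0,0,0],"roll":0}]'
python3 -m jog '[{"linear":[0,0,0],"roll":0},{"linear":[0,0,0],"roll":0},{"linear":[0,0,0],"roll":0},{"linear":[0,0,0],"roll":0},{"linear":[0,0,0],"roll":0},{"linear":[0,0,0],"roll":0},{"linear":[0,0,0],"roll":0},{"linear":[0,0,0],"roll":0},{"linear":[0,0,0],"roll":0},{"linear":[0,0,0],"roll":0}]' -1 20
```

```text
time_s: 16.8
position: [0.5708, -0.2628, 0.0533]
tool_rot: [[-0.996, 0.091, 0.002], [0.091, 0.996, -0.001], [-0.002, -0.001, -1.0]]
ft_force: [0.1, 0.0, -0.4]
grip_width: 0.0598
gripper_force: 0.0
time_s: 17.63
position: [0.5704, -0.2628, 0.053]
tool_rot: [[-0.996, 0.091, 0.001], [0.091, 0.996, -0.001], [-0.001, -0.001, -1.0]]
ft_force: [-1.7, 1.2, 6.0]
grip_width: 0.038
gripper_force: 20.1
```

```bash
python3 -m jog '[{"linear":[0,0,-0.2],"roll":0},{"linear":[0,0,-0.4],"roll":0},{"linear":[0,0,-0.5],"roll":0},{"linear":[0,0,-0.4],"roll":0},{"linear":[0.05,0.4,0],"roll":0},{"linear":[0.05,0.4,0],"roll":0},{"linear":[0,0.4,0],"roll":0},{"linear":[0,0.43,0],"roll":0},{"linear":[0,0,0],"roll":1},{"linear":[0,0,0],"roll":1},{"linear":[0,0,0],"roll":1},{"linear":[0,0,0],"roll":1}]'
python3 -m jog '[{"linear":[0,0,0],"roll":1},{"linear":[0,0,0],"roll":1},{"linear":[0,0,0],"roll":1},{"linear":[0,0,0],"roll":1},{"linear":[0,0,0],"roll":1},{"linear":[0,0,0],"roll":1},{"linear":[0,0,0],"roll":1}]'
python3 -m jog '[{"linear":[0,0,0],"roll":1},{"linear":[0,0,0],"roll":1},{"linear":[0,0,0],"roll":1},{"linear":[0,0,0],"roll":1},{"linear":[0,0,0],"roll":1},{"linear":[0,0,0],"roll":1},{"linear":[0,0,0],"roll":1},{"linear":[0,0,0],"roll":0},{"linear":[0,0,0],"roll":0}]'
python3 - <<'E'
from h import *
s=env.observe();print(np.round(s['q'],1))
c=optics.calibration('top');print('rust',pt(c,0,370,222,.05),'teal bowl',pt(c,0,389,289,.04))
c=optics.calibration('wrist'); im=optics.get_image('wrist')[:,:,::-1].copy(); cv2.imwrite('pics/w9.png',im);h=cv2.cvtColor(im,cv2.COLOR_BGR2HSV)
m=cv2.inRange(h,(28,60,15),(75,255,140)); m[:120]=0;m[430:]=0;m[:,:200]=0;m[:,450:]=0
m=cv2.morphologyEx(m,cv2.MORPH_OPEN,np.ones((3,3)))
k=max(cv2.findContours(m,0,1)[0],key=cv2.contourArea); print('bbox',cv2.boundingRect(k),cv2.contourArea(k))
E
```

```text
time_s: 18.63
position: [0.5717, -0.195, 0.1108]
tool_rot: [[-0.903, 0.429, -0.002], [0.429, 0.903, 0.001], [0.003, 0.0, -1.0]]
ft_force: [0.0, -0.5, 0.2]
grip_width: 0.038
gripper_force: 20.4
time_s: 19.22
position: [0.5717, -0.1951, 0.1107]
tool_rot: [[-0.494, 0.87, -0.002], [0.87, 0.494, 0.001], [0.002, -0.001, -1.0]]
ft_force: [0.8, -0.0, -0.3]
grip_width: 0.038
gripper_force: 20.4
time_s: 19.97
position: [0.5718, -0.1957, 0.1111]
tool_rot: [[0.088, 0.996, -0.002], [0.996, -0.088, 0.001], [0.001, -0.002, -1.0]]
ft_force: [0.0, 0.2, 0.4]
grip_width: 0.0377
gripper_force: 20.4
[-30.1  33.3  75.6   0.   71.3 -25.1]
rust [ 0.65549667 -0.18637353  0.05      ] teal bowl [ 0.44106368 -0.23725072  0.04      ]
bbox (267, 278, 104, 104) 8272.5
```

```bash
python3 -m jog '[{"linear":[0,0,0.5],"roll":0},{"linear":[0,0,0.7],"roll":0},{"linear":[0,0,0.6],"roll":0},{"linear":[0,0,0.4],"roll":0},{"linear":[0,0,0.1],"roll":0},{"linear":[0,0,0],"roll":0},{"linear":[0,0,0],"roll":0},{"linear":[0,0,0],"roll":0}]'
python3 -m jog '[{"linear":[0,0,0.05],"roll":0},{"linear":[0,0,0.05],"roll":0},{"linear":[0,0,0],"roll":0},{"linear":[0,0,0],"roll":0}]'
```

```text
time_s: 20.68
position: [0.5728, -0.1974, 0.0212]
tool_rot: [[0.091, 0.996, 0.002], [0.996, -0.091, -0.001], [-0.001, 0.002, -1.0]]
ft_force: [0.0, -0.2, -0.5]
grip_width: 0.038
gripper_force: 20.4
time_s: 21.02
position: [0.5721, -0.1972, 0.0161]
tool_rot: [[0.091, 0.996, 0.0], [0.996, -0.091, 0.0], [0.0, 0.0, -1.0]]
ft_force: [-0.7, -0.1, -0.4]
grip_width: 0.0379
gripper_force: 20.4
```

```bash
python3 -m jog '[{"linear":[0,0,0.04],"roll":0},{"linear":[0,0,0.04],"roll":0},{"linear":[0,0,0],"roll":0},{"linear":[0,0,0],"roll":0}]'
python3 -m jog '[{"linear":[0,0,0.04],"roll":0},{"linear":[0,0,0.04],"roll":0},{"linear":[0,0,0],"roll":0},{"linear":[0,0,0],"roll":0}]'
```

```text
time_s: 21.35
position: [0.572, -0.1971, 0.0126]
tool_rot: [[0.091, 0.996, -0.0], [0.996, -0.091, 0.0], [0.0, -0.0, -1.0]]
ft_force: [-0.8, -0.4, -0.6]
grip_width: 0.0381
gripper_force: 20.4
time_s: 21.68
position: [0.5724, -0.1975, 0.0109]
tool_rot: [[0.091, 0.996, 0.001], [0.996, -0.091, -0.001], [-0.001, 0.001, -1.0]]
ft_force: [-3.1, 0.0, 11.4]
grip_width: 0.0379
gripper_force: 21.2
```

```bash
python3 -m jog '[{"linear":[0,0,0.05],"roll":0},{"linear":[0,0,0.05],"roll":0},{"linear":[0,0,0],"roll":0},{"linear":[0,0,0],"roll":0}]'
```

```text
time_s: 22.02
position: [0.5737, -0.1989, 0.0085]
tool_rot: [[0.091, 0.996, 0.005], [0.996, -0.091, -0.004], [-0.004, 0.006, -1.0]]
ft_force: [-2.5, -2.7, 19.6]
grip_width: 0.0381
gripper_force: 18.7
```

```bash
python3 -m jog '[{"linear":[0,0,-0.08],"roll":0},{"linear":[0,0,0],"roll":0},{"linear":[0,0,0],"roll":0}]'
python3 -m jog '[{"linear":[0,0,0],"roll":0},{"linear":[0,0,0],"roll":0},{"linear":[0,0,0],"roll":0},{"linear":[0,0,0],"roll":0},{"linear":[0,0,0],"roll":0},{"linear":[0,0,0],"roll":0}]' 0.6
python3 -m jog '[{"linear":[0,0,-0.2],"roll":0},{"linear":[0,0,-0.6],"roll":0},{"linear":[0,0,-0.8],"roll":0},{"linear":[-0.5,0,-0.8],"roll":0},{"linear":[-0.5,0,-0.8],"roll":0},{"linear":[-0.5,0,0],"roll":0},{"linear":[0,0,0],"roll":0},{"linear":[0,0,0],"roll":0}]'
cat > cup.py <<'E'
from h import *
def cup(name,X,Y,zt,half=.05):
    c=optics.calibration('wrist'); im=optics.get_image('wrist')[:,:,::-1].copy(); cv2.imwrite(name,im)
    p=env.observe()['position']; print('tcp',np.round(p,4),'cam',np.round(np.array(c['T'])[:3,3],3))
    P=rect(im,c,X,Y,zt,half); h=cv2.cvtColor(P,cv2.COLOR_BGR2HSV)
    m=cv2.inRange(h,(28,60,10),(75,255,150)); m=cv2.morphologyEx(m,cv2.MORPH_OPEN,np.ones((3,3)))
    k=max(cv2.findContours(m,0,1)[0],key=cv2.contourArea); (u,v),r=cv2.minEnclosingCircle(k); x,y,w,hh=cv2.boundingRect(k)
    print('mask circle',np.round(topw(u,v,X,Y,half),4),r*.5,'bbox mm',w*.5,hh*.5,'area r',np.sqrt(cv2.contourArea(k)/np.pi)*.5)
    g=cv2.medianBlur(cv2.cvtColor(P,cv2.COLOR_BGR2GRAY),3)
    C=cv2.HoughCircles(g,cv2.HOUGH_GRADIENT,1,3,param1=60,param2=14,minRadius=35,maxRadius=43)
    if C is not None:
        for u,v,r in C[0][:4]: print('circle',np.round(topw(u,v,X,Y,half),4),r*.5)
    return P
E
python3 -c "
from cup import *
cup('pics/w10.png',.572,-.205,.035)"
```

```text
time_s: 22.27
position: [0.5724, -0.1974, 0.0089]
tool_rot: [[0.091, 0.996, 0.001], [0.996, -0.091, -0.001], [-0.001, 0.001, -1.0]]
ft_force: [0.8, -0.2, 4.4]
grip_width: 0.0378
gripper_force: 20.6
time_s: 22.77
position: [0.5721, -0.1971, 0.0086]
tool_rot: [[0.091, 0.996, -0.0], [0.996, -0.091, 0.0], [0.0, -0.0, -1.0]]
ft_force: [-0.1, 0.3, 1.9]
grip_width: 0.0684
gripper_force: 0.0
time_s: 23.43
position: [0.5663, -0.2574, 0.137]
tool_rot: [[0.093, 0.996, 0.0], [0.996, -0.093, 0.0], [0.0, 0.0, -1.0]]
ft_force: [0.8, 0.3, -0.4]
grip_width: 0.0683
gripper_force: 0.0
tcp [ 0.5662 -0.2564  0.1364] cam [ 0.572 -0.184  0.279]
mask circle [ 0.57   -0.2065] 19.48381805419922 bbox mm 38.5 36.5 area r 18.5067943613625
circle [ 0.5702 -0.2048] 18.45
circle [ 0.5708 -0.2072] 20.65
circle [ 0.5687 -0.2072] 18.45
circle [ 0.5672 -0.2058] 17.85
```

Run:
```python
from h import *
c=optics.calibration('wrist'); im=cv2.imread('pics/w10.png'); P=rect(im,c,.57,-.2065,.035,.03); g=cv2.cvtColor(P,cv2.COLOR_BGR2GRAY)
print('along x (far->near)',cv2.blur(g,(5,5))[::4,60].tolist()); print('along y (+y -> -y)',cv2.blur(g,(5,5))[60,::4].tolist())
c=optics.calibration('scene'); s=optics.get_image('scene')[:,:,::-1].copy(); cv2.imwrite('pics/s10.png',s)
h=cv2.cvtColor(s,cv2.COLOR_BGR2HSV); u,v=proj(c,0,(.57,-.2065,.017)).astype(int); print(u,v)
m=cv2.inRange(h,(28,50,10),(80,255,150)); r=np.zeros_like(m); r[v-25:v+25,u-25:u+25]=255; m&=r
print('mask',cv2.boundingRect(m),cv2.countNonZero(m))
th=np.linspace(0,2*np.pi,60)
def hull(pts): 
    q=np.array([proj(c,0,p) for p in pts],np.float32); k=cv2.convexHull(q); return np.round([*q.min(0),*(q.max(0)-q.min(0))],1),cv2.contourArea(k)
print('upright',hull([(.57+R*np.cos(t),-.2065+R*np.sin(t),z) for z,R in((0,.018),(.012,.02),(.035,.02)) for t in th]))
print('lying',hull([(.57+R*np.cos(t),-.2065+y,.02+R*np.sin(t)) for y,R in((-.0175,.018),(.0175,.02)) for t in th]))
```

```text
along x (far->near) [211, 210, 210, 209, 209, 210, 168, 84, 45, 39, 62, 78, 82, 86, 89, 91, 91, 91, 87, 82, 77, 72, 52, 41, 73, 113, 200, 210, 210, 209]
along y (+y -> -y) [210, 210, 210, 209, 187, 90, 76, 45, 61, 83, 88, 88, 86, 88, 90, 91, 88, 82, 79, 74, 67, 40, 32, 64, 75, 62, 118, 152, 154, 155]
370 293
mask (363, 285, 15, 19) 209
upright (array([362.3, 283.2,  16.5,  20.7], dtype=float32), 286.3156305872835)
lying (array([359.9, 282.5,  20.6,  20.7], dtype=float32), 280.2374965758063)
```

The brightness profiles and scene mask show the cup upright on the worktop at (0.569,-0.2066). I regrasp it there.

```bash
python3 -m jog '[{"linear":[0.6,-0.04,0],"roll":0},{"linear":[0.65,0,0],"roll":0},{"linear":[0,0,0.6],"roll":0},{"linear":[0,0,0.8],"roll":0},{"linear":[0,0,0.8],"roll":0},{"linear":[0,0,0.6],"roll":0},{"linear":[0,0,0.36],"roll":0},{"linear":[0,0,0],"roll":0},{"linear":[0,0,0],"roll":0},{"linear":[0,0,0],"roll":0}]'
python3 -m jog '[{"linear":[0,0,0],"roll":0},{"linear":[0,0,0],"roll":0},{"linear":[0,0,0],"roll":0},{"linear":[0,0,0],"roll":0},{"linear":[0,0,0],"roll":0},{"linear":[0,0,0],"roll":0},{"linear":[0,0,0],"roll":0},{"linear":[0,0,0],"roll":0},{"linear":[0,0,0],"roll":0},{"linear":[0,0,0],"roll":0}]' -1 20
```

```text
time_s: 24.37
position: [0.5701, -0.2068, 0.0113]
tool_rot: [[0.091, 0.996, 0.001], [0.996, -0.091, -0.001], [-0.001, 0.001, -1.0]]
ft_force: [0.5, -0.1, 0.5]
grip_width: 0.0685
gripper_force: 0.0
time_s: 25.2
position: [0.57, -0.2071, 0.0115]
tool_rot: [[0.091, 0.996, 0.001], [0.996, -0.091, -0.001], [-0.001, 0.001, -1.0]]
ft_force: [-0.4, 1.2, 6.6]
grip_width: 0.0378
gripper_force: 20.0
```

```bash
python3 -m jog '[{"linear":[0,0,-0.3],"roll":0},{"linear":[0,0,-0.8],"roll":0},{"linear":[0,0,-0.9],"roll":0},{"linear":[0,0,-0.7],"roll":0},{"linear":[0,0,-0.3],"roll":0},{"linear":[0,0,0],"roll":-0.88},{"linear":[0,0,0],"roll":-0.88},{"linear":[0,0,0],"roll":-0.88},{"linear":[0,0,0],"roll":-0.88},{"linear":[0,0,0],"roll":-0.88},{"linear":[0,0,0],"roll":-0.88},{"linear":[0,0,0],"roll":0}]'
python3 -m jog '[{"linear":[0,0,0],"roll":0},{"linear":[0,0,0],"roll":0}]'
python3 - <<'E'
from cup import *
s=env.observe();d=np.array([.5964,.0186,.1])-s['position'];print(d,s['tool_rot'].T@d/.04,s['gripper_force'])
p=s['position'];cup('pics/w11.png',p[0],p[1],p[2]-.0113+.035)
E
```

```text
time_s: 26.2
position: [0.5695, -0.207, 0.1305]
tool_rot: [[-0.363, 0.932, 0.0], [0.932, 0.363, -0.0], [-0.0, 0.0, -1.0]]
ft_force: [-0.4, -0.1, -0.7]
grip_width: 0.0373
gripper_force: 20.4
time_s: 26.37
position: [0.5696, -0.207, 0.1305]
tool_rot: [[-0.359, 0.933, 0.0], [0.933, 0.359, -0.0], [-0.0, 0.0, -1.0]]
ft_force: [0.4, -0.0, -0.8]
grip_width: 0.0377
gripper_force: 20.4
[ 0.02682993  0.22559831 -0.03045362] [5.02363187 2.65003746 0.76098035] 20.407833901117556
tcp [ 0.5696 -0.207   0.1304] cam [ 0.543 -0.138  0.272]
mask circle [ 0.5658 -0.2017] 23.539813995361328 bbox mm 46.5 37.5 area r 20.41243838973144
circle [ 0.5703 -0.2052] 19.55
circle [ 0.5658 -0.2052] 20.65
circle [ 0.5688 -0.2067] 17.9
circle [ 0.5718 -0.2057] 20.65
```

```bash
python3 -m jog '[{"linear":[0.4,0.2,0],"roll":0},{"linear":[0.7,0.37,0],"roll":0},{"linear":[0.7,0.37,0],"roll":0},{"linear":[0.7,0.37,0],"roll":0},{"linear":[0.7,0.37,0],"roll":0},{"linear":[0.7,0.37,0],"roll":0},{"linear":[0.7,0.37,0],"roll":0},{"linear":[0.4,0.23,0],"roll":0},{"linear":[0,0,0.3],"roll":0},{"linear":[0,0,0.46],"roll":0},{"linear":[0,0,0],"roll":0},{"linear":[0,0,0],"roll":0}]'
python3 - <<'E'
from cup import *
s=env.observe();d=np.array([.5968,.0177,.0465])-s['position'];print(s['tool_rot'].T@d/.04,s['gripper_force'])
p=s['position'];cup('pics/w12.png',p[0],p[1],p[2]-.0113+.035)
from disc import disc
disc('pics/r12.png')
E
```

```text
time_s: 27.42
position: [0.5959, 0.0178, 0.0996]
tool_rot: [[-0.36, 0.933, -0.002], [0.933, 0.36, 0.0], [0.001, -0.001, -1.0]]
ft_force: [-0.8, 0.3, -1.1]
grip_width: 0.0375
gripper_force: 20.4
[-0.01190288  0.02100776  1.32745783] 20.40768644947093
tcp [0.5965 0.0176 0.1004] cam [0.569 0.087 0.241]
mask circle [0.5907 0.0301] 30.407695770263672 bbox mm 59.0 39.5 area r 22.48545008371366
circle [0.5967 0.0196] 19.55
circle [0.5952 0.0181] 17.9
circle [0.5982 0.0191] 20.65
circle [0.5947 0.0206] 18.45
green [0.5963 0.0187] 19.79828338623047
brass [0.6072 0.0358] 5.999999848427251e-05
brass [0.6048 0.037 ] 5.999999848427251e-05
rim [0.4778 0.0227] 29.85
rim [0.4778 0.0247] 30.95
rim [0.4762 0.0237] 29.25
```

```bash
python3 -m jog '[{"linear":[0,0,0.4],"roll":0},{"linear":[0,0,0.5],"roll":0},{"linear":[0,0,0.3],"roll":0},{"linear":[0,0,0.12],"roll":0},{"linear":[0,0,0],"roll":0},{"linear":[0,0,0],"roll":0},{"linear":[0,0,0],"roll":0}]'
python3 -m jog '[{"linear":[0,0,0.04],"roll":0},{"linear":[0,0,0.03],"roll":0},{"linear":[0,0,0],"roll":0},{"linear":[0,0,0],"roll":0},{"linear":[0,0,0],"roll":0}]'
```

```text
time_s: 28.1
position: [0.5969, 0.0176, 0.0484]
tool_rot: [[-0.361, 0.933, 0.002], [0.933, 0.361, -0.0], [-0.001, 0.002, -1.0]]
ft_force: [0.0, 0.2, 0.1]
grip_width: 0.0376
gripper_force: 20.4
time_s: 28.52
position: [0.5963, 0.0178, 0.0444]
tool_rot: [[-0.361, 0.933, 0.0], [0.933, 0.361, -0.0], [-0.0, 0.0, -1.0]]
ft_force: [-0.2, -1.2, -0.4]
grip_width: 0.0377
gripper_force: 20.4
```

```bash
python3 -m jog '[{"linear":[0,0,0.03],"roll":0},{"linear":[0,0,0],"roll":0},{"linear":[0,0,0],"roll":0},{"linear":[0,0,0],"roll":0}]'
python3 -m jog '[{"linear":[0,0,0.02],"roll":0},{"linear":[0,0,0],"roll":0},{"linear":[0,0,0],"roll":0},{"linear":[0,0,0],"roll":0}]'
```

```text
time_s: 28.85
position: [0.5965, 0.0177, 0.0436]
tool_rot: [[-0.361, 0.933, 0.001], [0.933, 0.361, -0.0], [-0.0, 0.001, -1.0]]
ft_force: [-2.4, -1.0, 4.6]
grip_width: 0.0374
gripper_force: 20.8
time_s: 29.18
position: [0.5965, 0.0176, 0.0435]
tool_rot: [[-0.361, 0.933, 0.001], [0.933, 0.361, -0.0], [-0.001, 0.001, -1.0]]
ft_force: [-2.7, -0.9, 10.6]
grip_width: 0.0373
gripper_force: 21.2
```

The cup is on the disc. I release, rise and check.

```bash
python3 -m jog '[{"linear":[0,0,-0.03],"roll":0},{"linear":[0,0,0],"roll":0},{"linear":[0,0,0],"roll":0}]'
python3 -m jog '[{"linear":[0,0,0],"roll":0},{"linear":[0,0,0],"roll":0},{"linear":[0,0,0],"roll":0},{"linear":[0,0,0],"roll":0},{"linear":[0,0,0],"roll":0},{"linear":[0,0,0],"roll":0}]' 0.3
python3 -m jog '[{"linear":[0,0,-0.2],"roll":0},{"linear":[0,0,-0.5],"roll":0},{"linear":[0,0,-0.9],"roll":0},{"linear":[0,0,-0.9],"roll":0},{"linear":[0,0,-1],"roll":0},{"linear":[0,0,-1],"roll":0},{"linear":[-0.8,-0.3,0],"roll":0},{"linear":[-0.8,-0.3,0],"roll":0},{"linear":[-0.5,-0.3,0],"roll":0},{"linear":[0,0,0],"roll":0},{"linear":[0,0,0],"roll":0},{"linear":[0,0,0],"roll":0}]'
python3 - <<'E'
from cup import *
from disc import disc
cup('pics/w13.png',.5965,.0187,.067); disc('pics/r13.png')
im=cv2.imread('pics/w13.png');c=optics.calibration('wrist');P=rect(im,c,.5965,.0187,.067,.03);g=cv2.blur(cv2.cvtColor(P,cv2.COLOR_BGR2GRAY),(5,5))
print(g[::4,60].tolist());print(g[60,::4].tolist())
E
```

```text
time_s: 29.43
position: [0.5963, 0.0178, 0.0435]
tool_rot: [[-0.361, 0.933, -0.0], [0.933, 0.361, -0.0], [-0.0, -0.0, -1.0]]
ft_force: [-1.5, -0.6, 4.0]
grip_width: 0.0379
gripper_force: 20.7
time_s: 29.93
position: [0.5962, 0.0178, 0.0435]
tool_rot: [[-0.361, 0.933, -0.0], [0.933, 0.361, 0.0], [0.0, -0.0, -1.0]]
ft_force: [-0.2, 0.6, 0.1]
grip_width: 0.0553
gripper_force: 0.0
time_s: 30.93
position: [0.593, -0.0729, 0.2239]
tool_rot: [[-0.361, 0.933, 0.0], [0.933, 0.361, 0.0], [0.0, 0.0, -1.0]]
ft_force: [0.2, 0.1, 0.4]
grip_width: 0.0559
gripper_force: 0.0
tcp [ 0.593  -0.0726  0.2238] cam [ 0.566 -0.004  0.366]
mask circle [0.5941 0.0177] 19.94120216369629 bbox mm 39.0 38.0 area r 18.87190965175196
circle [0.5962 0.0164] 18.45
circle [0.5948 0.0174] 20.1
circle [0.5978 0.0179] 20.05
circle [0.5992 0.0179] 17.9
green [0.5802 0.0082] 1.3417007446289062
green [0.5826 0.0052] 5.999999848427251e-05
brass [ 0.5298 -0.0074] 8.3801513671875
brass [ 0.6252 -0.0605] 3.35416202545166
rim [0.4778 0.0202] 30.95
rim [0.4772 0.0227] 30.35
rim [0.4788 0.0222] 28.75
[158, 158, 159, 161, 162, 161, 133, 86, 41, 34, 44, 52, 86, 98, 102, 104, 107, 106, 107, 105, 98, 88, 84, 74, 74, 53, 105, 143, 144, 144]
[153, 154, 154, 152, 151, 124, 83, 47, 30, 43, 53, 69, 86, 98, 103, 104, 106, 102, 100, 94, 91, 82, 76, 66, 83, 63, 100, 146, 149, 147]
```

The cup stands at (0.595,0.018) on the green spot, the mug at (0.477,0.022) on the white spot, and the stud is within 1 mm of its start. The robot is clear of everything, so I hand in.

```bash
python3 -c "
from rig import env
print(env.close_job())"
```

```text
the job is handed in; nothing more can be done
None
```

The job is handed in at about 31 s of the 72 s; the hand-in returned no verdict. By my last measurements the green cup stands on the green spot and the mug on the white spot, each within about 3 mm, the mug's handle was set along the white bar, and the stud is within about 1 mm of its start.

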